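Load a router bit into the collet and tighten the nut

ROBOT

A 6-joint arm with a two-finger parallel gripper is mounted at the origin on the work surface. World frame = base frame: x ahead of the robot, y to its left, z up, the work surface at z = 0. Lengths are in mm, angles in rad, forces in N, time in s.
With the tool pointing down it reaches from about 275 to 750 mm from the base axis. Payload 10.2 kg.
Tool frame: the origin (TCP) lies at the very end of the fingers, on their centre line; the grasp point (between the pads) lies 19 mm behind it (ctrl.tcp_to_grasp is the distance from the TCP to the grasp point, in mm); z points along the fingers, x is the direction in which the jaws open and shut, and the axes are right-handed (so a half turn about z gives the same grasp; the last joint's range is limited). The gripper opens to 85 mm and grips with 20 to 120 N. Pads are 22 mm wide; open, the fingers measure 114 mm over their backs; the gripper's body (76 mm by 85 mm) begins 54 mm behind the grasp point. The pads swing forward as they close: fully open they stand 13 mm farther back than shut.
Start: joints at [0.893, 0.313, 1.498, -0, 1.331, -0.223], TCP at [230.636, 471.633, 231.294] pointing down, gripper open.
Joint ranges: [-2.94, 2.94], [-0.97, 2.17], [0.19, 2.56], [-1.23, 4.37], [0.02, 3.11], [-2.88, 2.88]. Speed limits (rad/s): [2.39, 2.39, 3.01, 3.14, 3.14, 3.14].

INTERFACE

Orientations are given as a unit quaternion [w, x, y, z].
In Python, from rig import monitor, vision, order, ctrl gives the robot as it stands. The module is installed in compiled form; this text tells all that it offers.
- The arm moves only by the shell command python3 -m pendant 'ROWS' [FORCE]. ROWS is JSON, a list that holds one entry, the list of rows, each a list of 5 numbers: the closure, from -1 (fully open) to 1 (shut), then the shift along the world's x, y, z in m, then the turn about the world's z in degrees. In form: [[[fingers, dx, dy, dz, spin], ...]]. A call has 1 to 20 rows; each row is the pose to reach, as a shift and turn from the pose commanded when the call began; what a row does not reach only later rows make up. A row lasts 1/10 s, in which the tool goes at most 50 mm and 8.59 degrees, less where a joint would pass 70% of its speed; a pose out of reach is approached as far as the arm can. A call with a gripper value outside its range is refused whole. The fingers move at their own pace and stop on an object; FORCE is the grip in N (left out, the last holds). Time passes only in rows, so rows that repeat a pose let the fingers close. It gives the time, the measured TCP pose, the force and the opening at its end, in the units of the state.
- monitor.sense(): the state, without advancing time (a new reading comes with each control period).
- vision.capture(name): name is "side" or "top" or "wrist"; returns (picture, depth): 420x560x3 uint8, red, green, blue; 420x560 float32, mm along the optical axis (not along the pixel's ray), 0 where there is no reading.
- vision.camera_info(name): a dict with "fov_y" (degrees; the focal length in pixels is half the picture's height over the tangent of half this angle, whatever the lens; pixels are square), "cx", "cy" (the principal point, pixels), "R" (3x3) and "t" (3): a world point X has camera coordinates R X + t; the wrist camera has in their place "hand_eye" (4x4, takes a point from camera to tool coordinates, whose origin is the TCP and whose axes are the tool frame's). Camera axes: x right, y down, z forward; pixel columns grow to the right and rows downward; lengths in mm; the calibration is good to about 2 mm. A picture is of the moment at which its call begins: read the wrist's pose just before it. camera_info takes no time and is no camera call.
- order.finish_job(): hands the job in, once; it reports no verdict.
The state is a dict: "time_s": time; "joints": joint angles; "dq": joint speeds; "tau": joint torques, N m; "eef_pos": TCP position; "ee_rot": TCP orientation; "force": force on the tool from outside, world axes, zero at the start; "wrist_torque": the same for the moment, N m; "grip_width": opening from 0.0 (shut) to 1.0 (fully open).
Only numpy, scipy, OpenCV 4.12 (cv2) and the standard library are available. Lean on these libraries where they do the work, as an engineer would, in place of code of your own. Each camera call takes 0.05 s, during which the arm holds its last target.

TASK

Take the red router bit out of the wooden rack, set its shank into the collet on the green setting stand and gently press it fully home against the stop at the bottom. Then turn the knurled collet nut clockwise (seen from above) until the collet grips the shank firmly, feeling for where it tightens and not overtightening it, and let go. Leave the other bits and everything else on the table where they are.

Things in the scene. Friction and masses are not known exactly. Their poses are not given: they have to be found in the camera images.
- bit: Red router bit, loose, 70 mm long, 85 g, axis along its z. Origin at the shank's lower end. Steel shank 12 mm in diameter, 46 mm long (2 mm end chamfer), then a red cylindrical head 18 mm in diameter, 24 mm long. It starts upright, head up, in one of the rack's holes (34 mm deep, 2.5 mm loose), the head's underside 12 mm above the rack's top.
- bit_head (a point): Middle of the red bit's head, on its axis, 58 mm above the shank's end: the place to grip it.
- bit_tip (a point): Lower end of the red bit's shank, on the axis.
- rack: Fixed pale wooden block 60 x 180 x 40 mm (x, y, z), origin at the centre of its underside. Three holes in a row along its y, 60 mm apart, the middle one at its centre; the bits stand in them, red, blue and yellow in any order.
- stand: Fixed setting stand, origin at the centre of its underside, z up. Green square foot 110 x 110 x 16 mm, a steel column 30 mm in diameter from the foot up to 66 mm height, and the collet and its nut on top. All on one vertical axis.
- mouth (a point): Centre of the collet's mouth, the brass ring at the top, 94.5 mm above the table. Bore 14.8 mm in diameter with a 3 mm lead-in; ring 22.4 mm outside. Below it three sprung collet jaws (more or less open at the start: 0.5 to 3.7 mm clear of the shank all round) and a lower guide 14.4 mm in diameter with a lead-in.
- stop: The hard stop at the bottom of the bore; origin at the centre of its upper face, 53 mm above the table, 41.5 mm below the mouth. With the shank's end on it the red head's underside stands 4.5 mm above the mouth. Pressing the bit on it with more than 30 N is too hard.
- nut_center (a point): Centre of the knurled collet nut, on the axis, 80.5 mm above the table (oriented as the stand: it does not turn with the nut). The nut is a dark steel ring 36 mm in diameter, from 68 to 93 mm height; grip it across its diameter from above, the bit between the fingers. It turns clockwise without rising or sinking, stays where it is left, and one grasp of up to 1.6 rad is enough.
- collet: Sprung collet in the nut; origin on the axis, 30 mm above the table. Thread friction, about 0.45 N m, holds the nut. After 0.1 to 0.95 rad of free turn (unknown) three jaws meet the shank, and over the next 0.2 to 0.5 rad the torque climbs above its free-turning level by 0.004 N m per N of grip (the jaw forces added up). 0.3 N m of climb is right; grip is firm from 45 N, too much above 120 N.
- blue_bit_head (a point): Middle of the head of the blue bit (same size as the red one). Leave it in the rack.
- yellow_bit_head (a point): Middle of the head of the yellow bit (same size as the red one). Leave it in the rack.
- spanner: Steel spanner 170 mm long lying on the table: leave alone.
- bench_brush: Bench brush 200 mm long: leave alone.
- blank: Wooden blank 50 x 160 x 30 mm: leave alone.
- blank2: Wooden blank 50 x 150 x 28 mm: leave alone.
- oil_can: Yellow can, 52 mm in diameter, 130 mm high: leave alone.
- spare_nut: Spare steel ring nut, 36 mm in diameter, 22 mm high, on the table: leave alone.

How it is judged:
By the outcome, as a careful person would: the job done as asked, in the order asked, and still so for the second after the job is handed in, with the robot touching nothing.
It also fails if it takes over 64 s, if anything falls off the work surface, if the arm or the gripper's body presses on something with over 40 N, if the wrist force passes 120 N, or if a joint passes its speed limit or range.

## Working session

There is one attempt and no reset: what is moved stays moved. The work goes in short steps, Python scripts to look and compute and a shell command to move; the robot and the scene stay as the last step left them, time stands still between calls to the robot, and variables do not carry over. Pictures are saved under pics/ and viewed, and the job is handed in when it is done.

```bash
mkdir -p pics; python3 - <<'E'
from rig import monitor, vision, order, ctrl
import cv2,numpy as np
print(monitor.sense()); print(ctrl.tcp_to_grasp)
for n in ("side","top","wrist"):
    print(n,vision.camera_info(n))
for n in ("side","top"):
    p,d=vision.capture(n)
    cv2.imwrite(f"pics/{n}0.png",p[:,:,::-1]); np.savez(f"pics/{n}0.npz",p=p,d=d)
E
```

```text
{'time_s': 0.0, 'joints': array([ 8.92627953e-01,  3.13465948e-01,  1.49844145e+00, -1.86553865e-05,
        1.33097268e+00, -2.23418554e-01]), 'dq': array([ 0.00072802, -0.00181026,  0.0002283 , -0.0019458 ,  0.00095537,
        0.00038419]), 'tau': array([-4.89260201e-04, -4.12271440e+01, -2.59747106e+01, -2.30130063e-04,
        4.17079747e-03,  3.97808583e-05]), 'eef_pos': array([230.46128977, 471.43148661, 230.72526358]), 'ee_rot': array([ 2.19949270e-04,  8.48302124e-01,  5.29512127e-01, -6.05037003e-04]), 'force': array([ 0.11855875, -0.08603661, -0.54632002]), 'wrist_torque': array([ 0.02396653, -0.01970221,  0.01121945]), 'grip_width': 1.0008308998908884}
18.700000000000003
side {'fov_y': 48.976043658607594, 'cx': 289.3509226846236, 'cy': 220.1244939576263, 'R': array([[-0.91415875, -0.4051531 ,  0.01283551],
       [-0.28106616,  0.61072517, -0.74028142],
       [ 0.29208835, -0.68034236, -0.67217458]]), 't': array([ 512.39044381,  196.29995587, 1048.7698171 ])}
top {'fov_y': 47.27769641621761, 'cx': 278.7506943693658, 'cy': 215.4682939906787, 'R': array([[ 0.01018849, -0.99979305,  0.01760815],
       [-0.98520067, -0.01304977, -0.17090744],
       [ 0.17110185, -0.01560627, -0.98512974]]), 't': array([  -3.23053239,  549.24860498, 1333.90906117])}
wrist {'fov_y': 59.86745119698324, 'cx': 280.19293658798284, 'cy': 211.77164605432256, 'hand_eye': array([[ 9.99998863e-01, -7.89690241e-04, -1.28479731e-03,
        -3.56141025e-01],
       [ 1.09906487e-03,  9.64980304e-01,  2.62320045e-01,
        -6.56397690e+01],
       [ 1.03265252e-03, -2.62321158e-01,  9.64980074e-01,
        -1.42050988e+02],
       [ 0.00000000e+00,  0.00000000e+00,  0.00000000e+00,
         1.00000000e+00]])}
```

View pics/side0.png

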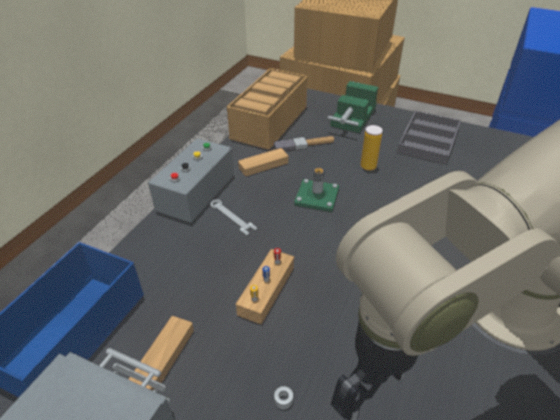

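View pics/top0.png

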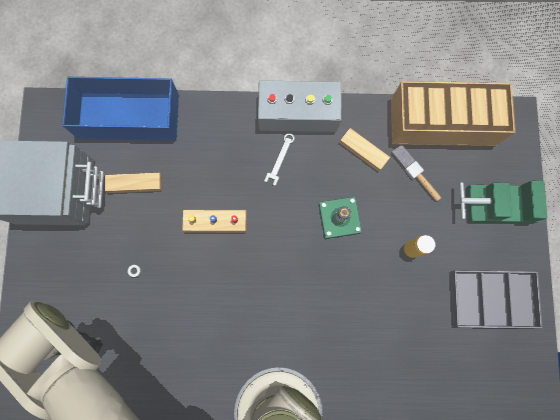

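Top view: the rack is at about (214,221) with the red head at (234,219), and the stand's nut and ring are at (343,215). Side view: the red head is at (277,254) and the stand at (318,185).

```bash
cat > h.py <<'E'
import numpy as np,cv2
from rig import vision
def ray(name,u,v):
    c=vision.camera_info(name); f=210/np.tan(np.radians(c['fov_y']/2))
    d=np.array([(u-c['cx'])/f,(v-c['cy'])/f,1.]); R=np.array(c['R']);t=np.array(c['t'])
    return -R.T@t, R.T@d
def onz(name,u,v,z):
    o,d=ray(name,u,v); return o+d*(z-o[2])/d[2]
def tri(a,b):
    A=np.zeros((3,3));B=np.zeros(3)
    for o,d in (a,b):
        d=d/np.linalg.norm(d);P=np.eye(3)-np.outer(d,d);A+=P;B+=P@o
    X=np.linalg.solve(A,B)
    r=[np.linalg.norm((np.eye(3)-np.outer(d,d)/(d@d))@(X-o)) for o,d in (a,b)]
    return X,r
def blobs(p,lo,hi,box,mn=8):
    hsv=cv2.cvtColor(p,cv2.COLOR_RGB2HSV); m=cv2.inRange(hsv,np.array(lo),np.array(hi))
    if lo[0]==0: m|=cv2.inRange(hsv,np.array([172,lo[1],lo[2]]),np.array([180,hi[1],hi[2]]))
    k=np.zeros_like(m);x0,y0,x1,y1=box;k[y0:y1,x0:x1]=m[y0:y1,x0:x1]
    n,l,s,c=cv2.connectedComponentsWithStats(k)
    return [(c[i].round(2),s[i]) for i in range(1,n) if s[i][4]>=mn],k
E
python3 - <<'E'
from h import *
P={n:np.load(f'pics/{n}0.npz')['p'] for n in('side','top')}
cols={'red':((0,120,60),(6,255,255)),'blue':((105,100,50),(125,255,255)),'yel':((23,140,90),(32,255,255))}
bx={'side':(230,235,300,325),'top':(175,200,255,240)}
C={}
for k,(lo,hi) in cols.items():
    for n in P:
        b,_=blobs(P[n],lo,hi,bx[n],4); print(k,n,b)
        if b: C[k,n]=max(b,key=lambda q:q[1][4])[0]
    if (k,'side') in C and (k,'top') in C:
        print(k,tri(ray('side',*C[k,'side']),ray('top',*C[k,'top'])),onz('side',*C[k,'side'],66),onz('top',*C[k,'top'],72))
# stand green foot
for n,b in (('side',(285,165,350,220)),('top',(310,190,370,245))):
    bl,m=blobs(P[n],(55,80,30),(90,255,255),b,30); print(n,bl)
    ct=max(cv2.findContours(m,cv2.RETR_EXTERNAL,cv2.CHAIN_APPROX_NONE)[0],key=cv2.contourArea)
    h=cv2.convexHull(ct); r=cv2.minAreaRect(h); print(r)
    q=cv2.approxPolyDP(h,5,True)[:,0]; print([ (tuple(x),onz(n,*x,16).round(1)) for x in q])
    print('fillctr',onz(n,*r[0],16))
for n,b in (('side',(290,155,345,215)),('top',(310,190,375,245))):
    x0,y0,x1,y1=b; cv2.imwrite(f'pics/{n}_st.png',cv2.resize(P[n][y0:y1,x0:x1,::-1],None,fx=9,fy=9,interpolation=cv2.INTER_CUBIC))
E
```

```text
red side [(array([276.92, 252.31]), array([274, 248,   7,  11,  39], dtype=int32))]
red top [(array([234.33, 218.63]), array([231, 216,   7,   6,  27], dtype=int32))]
red (array([535.41529368, 129.18549877,  67.24180257]), [np.float64(0.375540600784253), np.float64(0.37554060078426604)]) [536.30982027 128.14595341  66.        ] [534.2581966  128.71729126  72.        ]
blue side [(array([265.04, 271.  ]), array([263, 268,   6,   9,  24], dtype=int32))]
blue top [(array([213.05, 218.37]), array([211, 216,   5,   6,  19], dtype=int32))]
blue (array([536.20417416, 189.76121612,  63.88896713]), [np.float64(0.6592881532190353), np.float64(0.6592881532189482)]) [536.01499201 191.48738839  66.        ] [534.21488894 188.58294331  72.        ]
yel side []
yel top [(array([191.5 , 219.75]), array([190, 219,   4,   2,   4], dtype=int32))]
side [(array([316.6 , 196.12]), array([295, 181,  44,  30, 735], dtype=int32))]
((316.2972717285156, 194.71621704101562), (40.27775192260742, 26.3038387298584), 9.462322235107422)
[((np.int32(302), np.int32(181)), array([ 612.6, -209. ,   16. ])), ((np.int32(338), np.int32(186)), array([ 508., -231.,   16.])), ((np.int32(332), np.int32(209)), array([ 488.8, -127.1,   16. ])), ((np.int32(296), np.int32(204)), array([ 587.1, -105.2,   16. ]))]
fillctr [ 550.81652722 -166.96433248   16.        ]
top [(array([339.42, 217.62]), array([320, 197,  41,  41, 999], dtype=int32))]
((339.8612365722656, 217.0982666015625), (36.34166717529297, 36.7978401184082), 81.25383758544922)
[((np.int32(354), np.int32(197)), array([ 613.4, -220.5,   16. ])), ((np.int32(360), np.int32(232)), array([ 508.6, -236.4,   16. ])), ((np.int32(325), np.int32(237)), array([ 492.5, -133.3,   16. ])), ((np.int32(320), np.int32(202)), array([ 596.8, -119.2,   16. ]))]
fillctr [ 552.19583496 -177.6404838    16.        ]
```

```bash
python3 -c "
import cv2
a=cv2.imread('pics/side_st.png');b=cv2.imread('pics/top_st.png')
import numpy as np
b=cv2.resize(b,(390,330));a=cv2.resize(a,(385,420));c=np.zeros((420,780,3),np.uint8);c[:,:385]=a;c[:330,390:]=b;cv2.imwrite('pics/st.png',c)"
```

```text
(no output)
```

View pics/st.png

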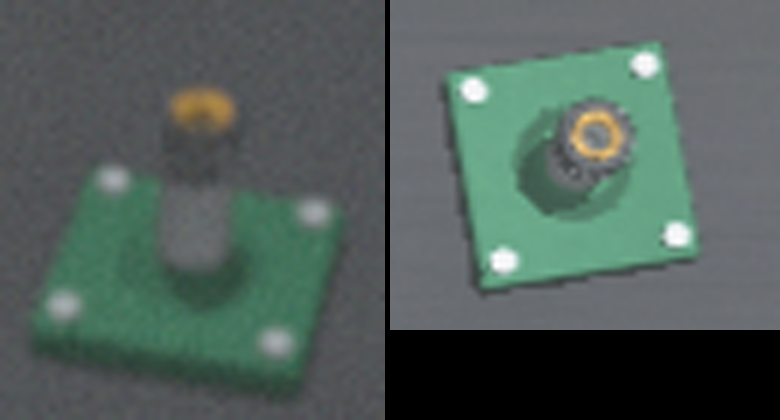

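The closeup shows the stand foot with the brass ring at about (344,212) in the top image. Measurements: red bit at (535, 129, ~66), as expected, and stand at about (552, -176). Next I move above the bit for a wrist check.

```bash
python3 -m pendant '[[[-1,0.305,-0.343,-0.06,-64],[-1,0.305,-0.343,-0.06,-64],[-1,0.305,-0.343,-0.06,-64],[-1,0.305,-0.343,-0.06,-64],[-1,0.305,-0.343,-0.06,-64],[-1,0.305,-0.343,-0.06,-64],[-1,0.305,-0.343,-0.06,-64],[-1,0.305,-0.343,-0.06,-64],[-1,0.305,-0.343,-0.06,-64],[-1,0.305,-0.343,-0.06,-64],[-1,0.305,-0.343,-0.06,-64],[-1,0.305,-0.343,-0.06,-64],[-1,0.305,-0.343,-0.06,-64],[-1,0.305,-0.343,-0.06,-64],[-1,0.305,-0.343,-0.06,-64]]]' 40
cat >> h.py <<'E'
from rig import monitor
def quatR(q):
    from scipy.spatial.transform import Rotation as Ro
    return Ro.from_quat([q[1],q[2],q[3],q[0]]).as_matrix()
def wcap(name):
    s=monitor.sense(); p,d=vision.capture('wrist')
    cv2.imwrite(f'pics/{name}.png',p[:,:,::-1]); np.savez(f'pics/{name}.npz',p=p,d=d,pos=s['eef_pos'],q=s['ee_rot'])
    return p,d,s
def wray(s,u,v):
    c=vision.camera_info('wrist'); f=210/np.tan(np.radians(c['fov_y']/2)); H=np.array(c['hand_eye'])
    d=np.array([(u-c['cx'])/f,(v-c['cy'])/f,1.]); R=quatR(s['ee_rot'])
    return np.array(s['eef_pos'])+R@H[:3,3], R@(H[:3,:3]@d)
def wonz(s,u,v,z):
    o,d=wray(s,u,v); return o+d*(z-o[2])/d[2]
E
python3 - <<'E'
from h import *
p,d,s=wcap('w1'); print(s['eef_pos'],s['ee_rot'],s['joints'],s['time_s'],s['force'])
b,m=blobs(p,(0,120,50),(6,255,255),(0,0,560,420),100)
for c,st in b: print(c,st,wonz(s,*c,76),d[int(c[1]),int(c[0])])
E
```

```text
time_s: 1.6
eef_pos: [535.2, 129.4, 171.6]
ee_rot: [-0.0, 1.0, 0.0, 0.0]
force: [0.1, -0.4, 0.1]
grip_width: 0.999
[535.24628003 129.43674211 171.59901402] [-1.29015946e-05  9.99999969e-01  1.61276331e-04  1.86650010e-04] [2.44654537e-02 4.20486359e-01 1.50623809e+00 1.78444664e-05
 1.21449439e+00 2.41366798e-02] 1.6 [ 0.06549077 -0.40273733  0.13080966]
[279.38 207.11] [267 191  25  32 512] [534.97254871 133.53734194  76.        ] 244.8611
```

View pics/w1.png

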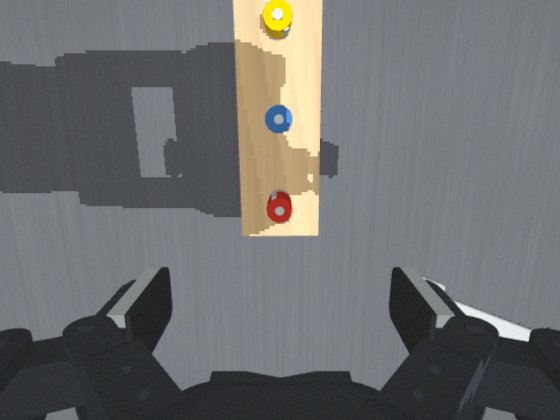

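The wrist view shows the red head at (279,207) with its cap centre at about (280,211), blue at (278,119) and the pads either side. I'll fit the cap more carefully.

```bash
python3 - <<'E'
from h import *
z=np.load('pics/w1.npz'); p=z['p']; s=dict(eef_pos=z['pos'],ee_rot=z['q']); d=z['d']
cv2.imwrite('pics/w1z.png',cv2.resize(p[180:240,250:310,::-1],None,fx=9,fy=9,interpolation=cv2.INTER_CUBIC))
print(d[186:230:2,280].round(0)); print(d[211,262:300:2].round(0))
for u,v in ((280,211),(278.5,119)): print(wonz(s,u,v,76))
c=np.argwhere((d>230)&(d<247)); c=c[(c[:,0]>180)&(c[:,0]<235)&(c[:,1]>255)&(c[:,1]<305)]
pts=[]
H=np.array(vision.camera_info('wrist')['hand_eye']); f=210/np.tan(np.radians(vision.camera_info('wrist')['fov_y']/2))
for v,u in np.argwhere((d>200)&(d<260)):
    o,dr=wray(s,u,v); X=o+dr*d[v,u]
    if X[2]>73: pts.append(X)
pts=np.array(pts); pts=pts[(abs(pts[:,0]-535)<15)&(abs(pts[:,1]-130)<15)]
print(len(pts),pts.mean(0),pts.min(0),pts.max(0))
E
```

```text
[278. 279. 283. 261. 255. 247. 245. 245. 245. 245. 246. 246. 246. 246.
 247. 248. 249. 248. 249. 287. 288. 288.]
[283. 284. 284. 246. 246. 246. 247. 247. 246. 246. 246. 246. 248. 247.
 246. 247. 284. 284. 285.]
[535.3873266  130.82534544  76.        ]
[534.49483269 191.01246322  76.        ]Traceback (most recent call last):
  File "<stdin>", line 10, in <module>
  File "h.py", line 31, in wray
    c=vision.camera_info('wrist'); f=210/np.tan(np.radians(c['fov_y']/2)); H=np.array(c['hand_eye'])
ValueError: time passes only in moves, steps and waits
```

View pics/w1z.png

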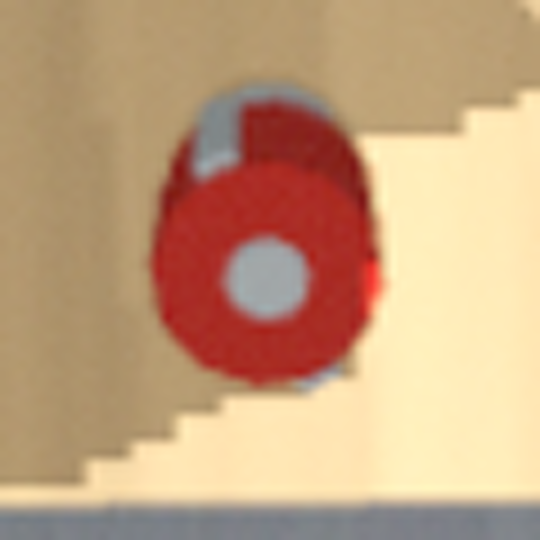

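```bash
python3 -m pendant '[[[-1,0,0.001,-0.05,0],[-1,0,0.001,-0.10,0],[-1,0,0.001,-0.121,0],[-1,0,0.001,-0.121,0],[1,0,0.001,-0.121,0],[1,0,0.001,-0.121,0],[1,0,0.001,-0.121,0],[1,0,0.001,-0.121,0],[1,0,0.001,-0.121,0],[1,0,0.001,-0.121,0],[1,0,0.001,-0.121,0],[1,0,0.001,-0.121,0],[1,0,0.001,-0.121,0],[1,0,0.001,-0.121,0]]]' 50
python3 - <<'E'
from h import *
p,d,s=wcap('w2'); print(s['eef_pos'],s['force'],s['grip_width'],s['time_s'],s['wrist_torque'])
E
```

```text
time_s: 3.05
eef_pos: [535.8, 129.7, 51.1]
ee_rot: [-0.0, 1.0, -0.0, 0.0]
force: [-1.3, 0.0, 5.3]
grip_width: 0.192
[535.84943352 129.6744074   51.05656211] [-1.29822463  0.04132395  5.25095913] 0.1920143206218265 3.05 [0.02679799 0.30982804 0.03856448]
```

View pics/w2.png

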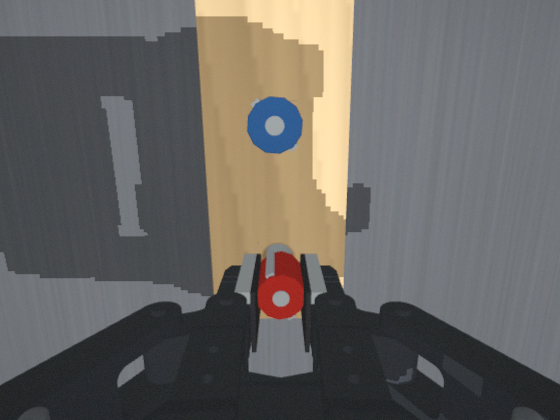

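The red cap at (281,298) is between the pads and blue is untouched. Next I lift straight up, then go to a viewing pose beside the stand.

```bash
python3 -m pendant '[[[1,0,0,0.03,0],[1,0,0,0.07,0],[1,0,0,0.12,0],[1,0,0,0.16,0],[1,0.016,-0.346,0.16,0],[1,0.016,-0.346,0.16,0],[1,0.016,-0.346,0.16,0],[1,0.016,-0.346,0.16,0],[1,0.016,-0.346,0.16,0],[1,0.016,-0.346,0.16,0],[1,0.016,-0.346,0.16,0],[1,0.016,-0.346,0.16,0],[1,0.016,-0.346,0.16,0],[1,0.016,-0.346,0.16,0],[1,0.016,-0.346,0.16,0],[1,0.016,-0.346,0.16,0],[1,0.016,-0.346,0.16,0]]]'
python3 - <<'E'
from h import *
p,d,s=wcap('w3'); print(s['eef_pos'],s['force'],s['grip_width'],s['time_s'],s['joints'])
E
```

```text
time_s: 4.8
eef_pos: [551.8, -215.7, 210.4]
ee_rot: [0.0, 1.0, -0.0, 0.0]
force: [-1.2, -0.1, -1.1]
grip_width: 0.188
[ 551.75967083 -215.74685403  210.43882287] [-1.17187255 -0.14012651 -1.12058765] 0.18843655507873028 4.8 [-5.70334147e-01  4.77382073e-01  1.31495976e+00  1.53830591e-05
  1.34908579e+00 -5.70248149e-01]
```

View pics/w3.png

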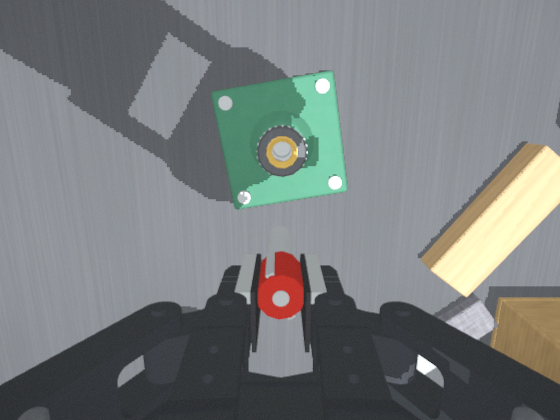

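The collet ring is at (282,151) and the bit's cap at (281,298), with the faint shank tip at about (280,232). I measure both with the same camera.

```bash
python3 - <<'E'
from h import *
z=np.load('pics/w3.npz'); p=z['p']; s=dict(eef_pos=z['pos'],ee_rot=z['q'])
b,m=blobs(p,(12,90,60),(28,255,255),(255,125,310,180),5); print(b)
q=cv2.findNonZero(m); 
ys,xs=np.nonzero(m); print(xs.min(),xs.max(),ys.min(),ys.max())
e=cv2.minAreaRect(cv2.convexHull(q)); print(e); fe=cv2.fitEllipse(cv2.convexHull(q)); print(fe)
Z=s['eef_pos'][2]
print('mouth',wonz(s,*fe[0],94.5))
hsv=cv2.cvtColor(p,cv2.COLOR_RGB2HSV)
g=((hsv[:,:,1]<60)&(hsv[:,:,2]>120)).astype(np.uint8)
k=np.zeros_like(g);k[288:310,270:292]=g[288:310,270:292]
n,l,st,c=cv2.connectedComponentsWithStats(k);print(st[1:],c[1:])
i=1+np.argmax(st[1:,4]); print('cap',c[i],wonz(s,*c[i],Z+25.))
a=cv2.resize(p[215:325,250:310,::-1],None,fx=5,fy=5,interpolation=cv2.INTER_CUBIC)
bb=cv2.resize(p[115:190,240:325,::-1],None,fx=5,fy=5,interpolation=cv2.INTER_CUBIC)
o=np.zeros((550,730,3),np.uint8);o[:,:300]=a;o[:375,305:]=bb;cv2.imwrite('pics/w3z.png',o)
print('tip',wonz(s,279.7,231,Z-45))
E
```

```text
[(array([281.56, 152.29]), array([266, 136,  32,  32, 465], dtype=int32))]
266 297 136 167
((281.70001220703125, 151.90000915527344), (30.857736587524414, 30.857736587524414), 63.43495178222656)
((281.564697265625, 151.76292419433594), (31.262474060058594, 32.023563385009766), 168.70785522460938)
mouth [ 553.03124807 -176.80608558   94.5       ]
[[273 291  16  15 203]] [[280.4729064  298.02955665]]
cap [280.4729064  298.02955665] [ 552.02727331 -213.85583379  235.43882287]
tip [ 551.7124407  -211.8784663   165.43882287]
```

View pics/w3z.png

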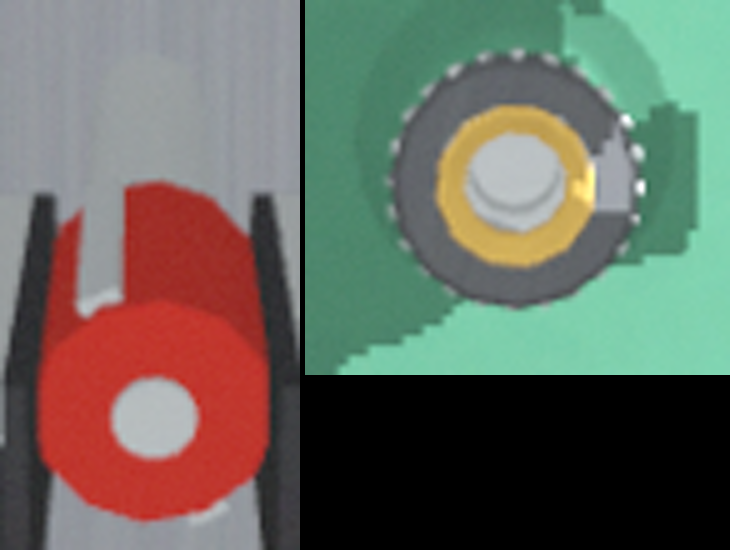

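```bash
python3 -m pendant '[[[1,0.0012,0.0374,0,0],[1,0.0012,0.0374,-0.03,0],[1,0.0012,0.0374,-0.058,0],[1,0.0012,0.0374,-0.058,0],[1,0.0012,0.0374,-0.058,0],[1,0.0012,0.0374,-0.058,0]]]'
python3 - <<'E'
from h import *
p,d,s=wcap('w4'); print(s['eef_pos'],s['force'],s['time_s'])
q,_=vision.capture('side'); t,_=vision.capture('top')
np.savez('pics/st4.npz',q=q,t=t)
a=cv2.resize(p[170:320,230:330,::-1],None,fx=4,fy=4,interpolation=cv2.INTER_CUBIC)
b=cv2.resize(q[150:215,290:345,::-1],None,fx=7,fy=7,interpolation=cv2.INTER_CUBIC)
o=np.zeros((600,790,3),np.uint8);o[:,:400]=a;o[:455,405:790]=b
cv2.imwrite('pics/w4z.png',o)
E
```

```text
time_s: 5.45
eef_pos: [553.5, -179.4, 154.0]
ee_rot: [0.001, 1.0, -0.001, 0.001]
force: [1.1, -0.5, 0.1]
grip_width: 0.193
[ 553.52034651 -179.43000019  154.03353266] [ 1.11725052 -0.45559554  0.13366982] 5.45
```

View pics/w4z.png

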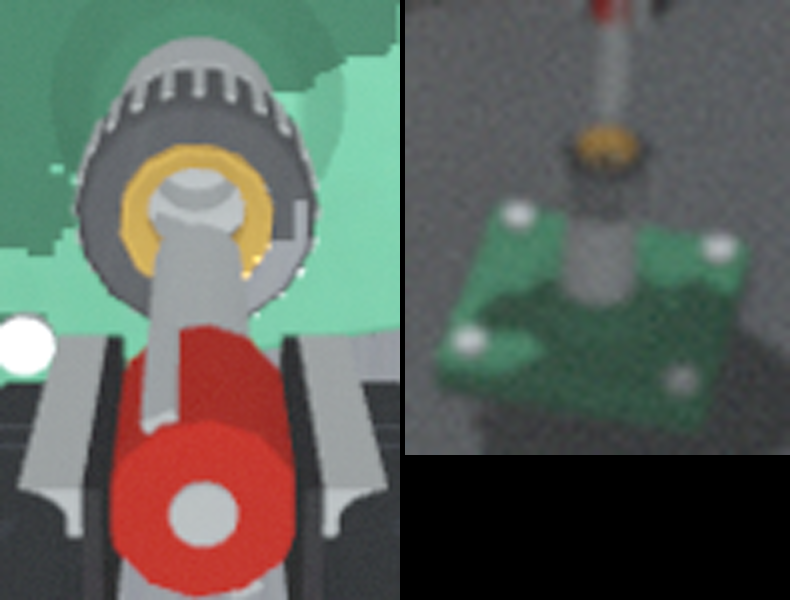

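The wrist closeup shows the tip centred in x over the ring. The side view suggests about 0.6 px of offset, but the arm was still settling, so I re-measure at rest.

```bash
python3 - <<'E'
from h import *
p,d,s=wcap('w5'); print(s['eef_pos'],s['dq'].round(3))
Q=[vision.capture('side')[0].astype(float) for _ in range(4)]; q=np.mean(Q,0).astype(np.uint8)
b=cv2.resize(q[150:200,300:340,::-1],None,fx=10,fy=10,interpolation=cv2.INTER_CUBIC)
a=cv2.resize(p[190:320,230:330,::-1],None,fx=3.9,fy=3.9,interpolation=cv2.INTER_CUBIC)
o=np.zeros((510,800,3),np.uint8);o[:500,:400]=b;o[:507,405:795]=a
cv2.imwrite('pics/w5z.png',o); 
z=Z=s['eef_pos'][2]
c=vision.camera_info('side');f=210/np.tan(np.radians(c['fov_y']/2))
for X in ((553,-177,94.5),(553,-177,z-45),(553,-177,z-5)):
    Y=np.array(c['R'])@np.array(X)+c['t']; print(X,(Y[:2]/Y[2]*f+[c['cx'],c['cy']]).round(2))
g=q.astype(float)
for r in range(156,172): print(r,g[r,308:328].mean(1).round(0).astype(int), (g[r,308:328,0]-g[r,308:328,2]).round(0).astype(int) if r>164 else '')
E
```

```text
[ 553.24528249 -179.26119225  153.45639456] [-0.     0.004  0.008 -0.001 -0.004  0.   ]
(553, -177, 94.5) [318.38 170.21]
(553, -177, np.float64(108.45639456334564)) [318.66 166.05]
(553, -177, np.float64(148.45639456334564)) [319.5  153.78]
156 [ 94  90  91  90  92  92  90  90  93  98 109 117 117 111  98  94  92  92
  93  94] 
157 [ 92  91  91  91  91  90  91  91  93  97 110 117 118 109  97  93  94  93
  96  93] 
158 [ 92  91  92  92  93  91  92  93  94  99 111 117 117 107  96  94  92  93
  92  95] 
159 [ 93  92  93  90  94  92  94  91  93 100 109 118 116 108  97  92  94  96
  94  94] 
160 [ 93  91  92  93  93  92  92  93  93  98 109 119 117 109  96  92  92  92
  93  93] 
161 [ 92  94  93  93  92  93  94  94  94 101 111 117 115 109 100  93  94  92
  93  96] 
162 [ 94  94  94  94  93  91  92  91  92 100 113 117 117 108  98  93  93  93
  93  93] 
163 [ 95  92  94  93  94  94  93  91  94 103 113 116 114 108  97  95  93  94
  95  94] 
164 [ 94  97  94  93  94  92  95  91  95 104 114 119 115 106  94  93  94  95
  92  94] 
165 [ 95  92  93  93  96  91  93  95  97 105 115 117 114 103  95  
[... 255 characters left out ...]
1  95  94  97  97 104 107 109 104  98  92  92  92  94
  93  92] [-4 -6 -6 -6 -6 -6 -4 -1  6 10 14 10  8  1 -7 -6 -6 -7 -4 -5]
168 [ 93  91  95  92  92  91  95  98 103 107 109 111 103  97  87  87  90  94
  96  93] [-5 -7 -4 -4 -6 -5  2 18 35 45 46 43 39 21  6 -5 -6 -7 -7 -7]
169 [ 92  92  92  92  87  85  90 101 107 108 110 109 106  98  88  81  86  92
  93  93] [-5 -7 -4 -5 -5 -3 13 41 62 72 74 74 68 54 30  4 -5 -6 -5 -6]
170 [ 93  93  92  89  83  75  81  92 101 103 104 104 102  99  86  78  78  89
  94  93] [-3 -5 -5 -4 -5  0 23 56 71 77 77 75 74 68 49 16 -5 -7 -7 -7]
171 [91 93 92 88 78 71 72 85 91 91 93 96 99 95 84 71 71 81 90 93] [-5 -6 -4 -5 -5  1 21 47 60 58 56 52 57 60 49 17 -5 -4 -7 -5]
```

View pics/w5z.png

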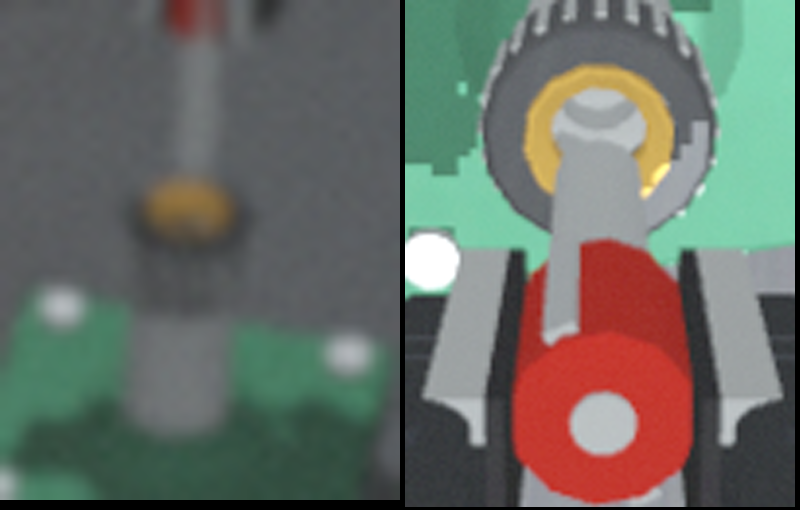

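At rest the shank and ring agree within about 0.2 px in the side view and in x in the wrist view. I lower it gradually while watching the force.

```bash
python3 -m pendant '[[[1,0,0,-0.006,0],[1,0,0,-0.012,0],[1,0,0,-0.015,0],[1,0,0,-0.018,0],[1,0,0,-0.021,0],[1,0,0,-0.024,0],[1,0,0,-0.024,0],[1,0,0,-0.024,0]]]'
```

```text
time_s: 6.65
eef_pos: [552.9, -179.0, 128.4]
ee_rot: [0.0, 1.0, -0.0, 0.0]
force: [-0.3, -0.1, -0.9]
grip_width: 0.193
```

```bash
python3 -m pendant '[[[1,0,0,-0.004,0],[1,0,0,-0.008,0],[1,0,0,-0.011,0],[1,0,0,-0.014,0],[1,0,0,-0.014,0],[1,0,0,-0.014,0]]]'; python3 -m pendant '[[[1,0,0,-0.003,0],[1,0,0,-0.006,0],[1,0,0,-0.009,0],[1,0,0,-0.009,0],[1,0,0,-0.009,0]]]'
```

```text
time_s: 7.25
eef_pos: [552.9, -179.0, 114.3]
ee_rot: [0.0, 1.0, -0.001, -0.0]
force: [-0.3, -0.2, -0.5]
grip_width: 0.194
time_s: 7.75
eef_pos: [552.8, -179.0, 105.2]
ee_rot: [-0.0, 1.0, -0.001, -0.0]
force: [-1.0, -0.1, -0.7]
grip_width: 0.19
```

```bash
python3 -m pendant '[[[1,0,0,-0.002,0],[1,0,0,-0.004,0],[1,0,0,-0.004,0],[1,0,0,-0.004,0]]]'; python3 -m pendant '[[[1,0,0,-0.001,0],[1,0,0,-0.001,0],[1,0,0,-0.001,0]]]';python3 -m pendant '[[[1,0,0,-0.001,0],[1,0,0,-0.001,0],[1,0,0,-0.001,0]]]'
```

```text
time_s: 8.15
eef_pos: [552.8, -179.0, 101.3]
ee_rot: [-0.0, 1.0, -0.0, -0.0]
force: [-0.9, -0.4, -1.1]
grip_width: 0.186
time_s: 8.45
eef_pos: [552.8, -179.0, 100.3]
ee_rot: [0.0, 1.0, -0.001, -0.0]
force: [0.2, 0.4, -0.5]
grip_width: 0.195
time_s: 8.75
eef_pos: [552.8, -179.0, 99.3]
ee_rot: [-0.0, 1.0, -0.001, -0.0]
force: [0.0, 0.5, -1.5]
grip_width: 0.191
```

```bash
python3 -m pendant '[[[1,0,0,-0.001,0],[1,0,0,-0.001,0],[1,0,0,-0.001,0]]]'; python3 -m pendant '[[[1,0,0,-0.0005,0],[1,0,0,-0.0005,0],[1,0,0,-0.0005,0]]]'
```

```text
time_s: 9.05
eef_pos: [552.8, -178.9, 98.3]
ee_rot: [-0.0, 1.0, -0.0, -0.0]
force: [0.1, -0.4, -0.3]
grip_width: 0.189
time_s: 9.35
eef_pos: [552.9, -179.0, 98.1]
ee_rot: [0.0, 1.0, -0.001, 0.0]
force: [-0.8, 1.3, 3.0]
grip_width: 0.189
```

```bash
python3 -m pendant '[[[1,0,0,-0.0005,0],[1,0,0,-0.0005,0],[1,0,0,-0.0005,0]]]'; python3 - <<'E'
from h import *
p,d,s=wcap('w6');print(s['force'],s['eef_pos']); q,_=vision.capture('side')
a=cv2.resize(p[170:320,230:330,::-1],None,fx=4,fy=4,interpolation=cv2.INTER_CUBIC)
b=cv2.resize(q[140:205,290:345,::-1],None,fx=7,fy=7,interpolation=cv2.INTER_CUBIC)
o=np.zeros((600,790,3),np.uint8);o[:,:400]=a;o[:455,405:790]=b
cv2.imwrite('pics/w6z.png',o)
E
```

```text
time_s: 9.65
eef_pos: [553.1, -179.1, 98.0]
ee_rot: [0.0, 1.0, -0.001, 0.0]
force: [-2.0, 0.7, 7.1]
grip_width: 0.189
[-2.04700834  0.68484297  7.08994037] [ 553.05355664 -179.12256195   98.03157015]
```

View pics/w6z.png

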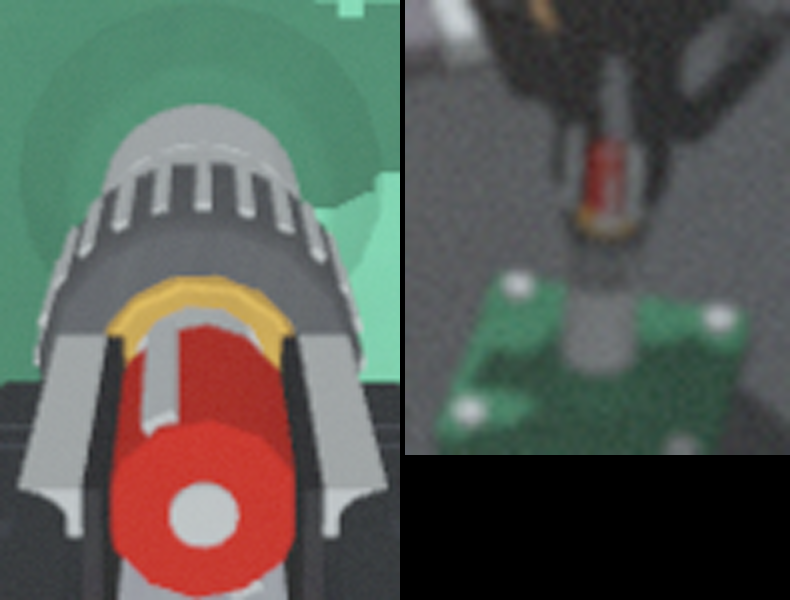

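It reached the stop at TCP 98.0 as predicted, with 7 N, and the head's underside stands just above the brass ring. I press slightly more, release, rise and turn to the starting yaw.

```bash
python3 -m pendant '[[[1,0,0,-0.0005,0],[1,0,0,-0.0005,0],[1,0,0,-0.0005,0],[-1,0,0,0,0],[-1,0,0,0,0],[-1,0,0,0,0],[-1,0,0,0,0],[-1,0,0,0,0],[-1,0,0,0,0],[-1,0,0,0,0]]]'; python3 -m pendant '[[[-1,0,0.002,0.04,0],[-1,0,0.002,0.09,0],[-1,0,0.002,0.09,0],[-1,0,0.002,0.09,0],[-1,0,0.002,0.09,0],[-1,0,0.002,0.09,0],[-1,0,0.002,0.09,0]]]'
python3 - <<'E'
from h import *
p,d,s=wcap('w7');print(s['force'],s['eef_pos'],s['grip_width'])
b,m=blobs(p,(0,120,50),(6,255,255),(0,0,560,420),100)
for c,st in b: print(c,st)
E
python3 -m pendant '[[[-1,0,0,0,45],[-1,0,0,0,45],[-1,0,0,0,45],[-1,0,0,0,45],[-1,0,0,0,45],[-1,0,0,0,45],[-1,0,0,0,45],[-1,0,0,0,45],[-1,0,0,0,45],[-1,0,0,0,45]]]'
python3 - <<'E'
from h import *
p,d,s=wcap('w8');print(s['force'],s['eef_pos'],s['joints'])
b,m=blobs(p,(0,120,50),(6,255,255),(0,0,560,420),100)
for c,st in b: print(c,st)
a=cv2.imread('pics/w7.png')[60:360,80:480];o=np.hstack([a,p[60:360,80:480,::-1]]);cv2.imwrite('pics/w78.png',o)
E
```

```text
time_s: 10.75
eef_pos: [552.8, -179.0, 97.3]
ee_rot: [-0.0, 1.0, -0.001, -0.0]
force: [0.2, 1.3, -0.1]
grip_width: 1.001
time_s: 11.45
eef_pos: [552.6, -176.9, 186.3]
ee_rot: [-0.0, 1.0, -0.001, -0.001]
force: [0.7, 0.2, -0.3]
grip_width: 0.998
[ 0.70253019  0.15951064 -0.33292983] [ 552.55363391 -176.85121169  186.29956551] 0.9984382414913513
[280.24 224.22] [265 206  30  37 699]
time_s: 12.5
eef_pos: [552.8, -177.0, 187.2]
ee_rot: [-0.0, 0.924, 0.382, -0.0]
force: [-0.2, 0.5, -0.1]
grip_width: 1.001
[-0.19816482  0.50623705 -0.09303586] [ 552.82416084 -176.96291976  187.23210036] [-5.11529308e-01  4.69569559e-01  1.38886205e+00  1.05915707e-05
  1.28325091e+00 -1.29535196e+00]
[279.19 222.97] [266 204  28  37 695]
```

View pics/w78.png

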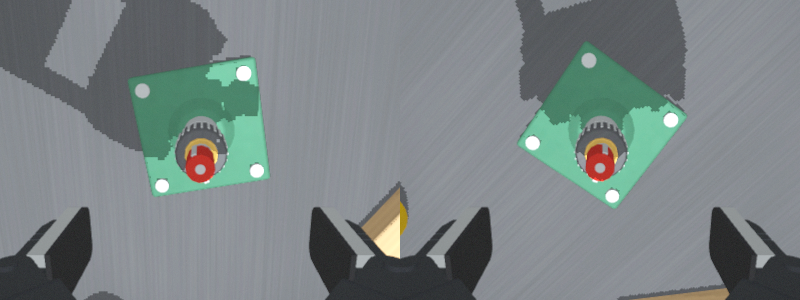

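Both views show the bit upright in the collet, with its cap almost unmoved by the turn, so the tool axis is close to the collet's. I solve for the hand-eye bias.

```bash
python3 - <<'E'
from h import *
A=[];Y=[]
for n in('w7','w8'):
    z=np.load(f'pics/{n}.npz');p=z['p'];s=dict(eef_pos=z['pos'],ee_rot=z['q'])
    hsv=cv2.cvtColor(p,cv2.COLOR_RGB2HSV)
    k=np.zeros((420,560),np.uint8);k[218:242,270:290]=((hsv[218:242,270:290,1]<90)&(hsv[218:242,270:290,2]>100))*1
    N,l,st,c=cv2.connectedComponentsWithStats(k)
    print([(st[i].tolist(),c[i].round(1)) for i in range(1,N)])
    cc=[i for i in range(1,N) if 20<st[i][4]<150]; i=min(cc,key=lambda i:abs(c[i][1]-229)+abs(c[i][0]-280))
    B=wonz(s,*c[i],123);print(n,c[i],B, 'TCP',z['pos'])
    R=quatR(z['q']);A+=[np.hstack([np.eye(2),R[:2,:2]])];Y+=[B[:2]]
x=np.linalg.lstsq(np.vstack(A),np.hstack(Y),rcond=None)[0];print(x)
E
```

```text
[([275, 224, 11, 11, 88], array([280. , 228.9])), ([270, 239, 5, 3, 5], array([272. , 240.4])), ([285, 239, 5, 3, 9], array([287.6, 240.4]))]
w7 [279.98863636 228.94318182] [ 551.91726789 -177.65489269  123.        ] TCP [ 552.55363391 -176.85121169  186.29956551]
[([275, 223, 10, 10, 86], array([279.5, 227.5])), ([270, 238, 20, 4, 31], array([278.4, 240. ]))]
w8 [279.5 227.5] [ 552.41928424 -177.72824274  123.        ] TCP [ 552.82416084 -176.96291976  187.23210036]
[ 5.52256879e+02 -1.77085156e+02 -3.38993679e-01  5.70104169e-01]
```

```bash
python3 -m pendant '[[[-1,-0.0005,0,-0.04,0],[-1,-0.0005,0,-0.08,0],[-1,-0.0005,0,-0.11,0],[-1,-0.0005,0,-0.123,0],[-1,-0.0005,0,-0.123,0],[-1,-0.0005,0,-0.123,0],[-1,-0.0005,0,-0.123,0]]]' 100
python3 -m pendant '[[[1,0,0,0,0],[1,0,0,0,0],[1,0,0,0,0],[1,0,0,0,0],[1,0,0,0,0],[1,0,0,0,0],[1,0,0,0,0],[1,0,0,0,0],[1,0,0,0,0],[1,0,0,0,0]]]'
python3 -c "
from rig import monitor
s=monitor.sense();print(s)"
```

```text
time_s: 13.25
eef_pos: [553.2, -177.4, 66.1]
ee_rot: [0.001, 0.924, 0.382, 0.001]
force: [0.4, -0.6, 0.2]
grip_width: 1.002
time_s: 14.25
eef_pos: [553.0, -176.5, 65.2]
ee_rot: [0.0, 0.924, 0.382, 0.001]
force: [1.4, 3.8, 5.1]
grip_width: 0.399
{'time_s': 14.25, 'joints': array([-5.11179297e-01,  6.06355545e-01,  1.51573958e+00,  1.35559094e-03,
        1.01801512e+00, -1.29645923e+00]), 'dq': array([-1.35423493e-03,  1.03865186e-04, -1.64978148e-04,  8.85305251e-05,
        9.91308865e-04,  5.23322234e-04]), 'tau': array([ -2.36218706, -46.95818782, -20.67935586,  -0.83637184,
        -0.28276015,   0.07685401]), 'eef_pos': array([ 553.02140977, -176.51059344,   65.22781868]), 'ee_rot': array([2.25349547e-04, 9.24037695e-01, 3.82300217e-01, 9.11953561e-04]), 'force': array([1.43624464, 3.83222768, 5.05672046]), 'wrist_torque': array([ 0.72283853, -0.22293411,  0.09740819]), 'grip_width': 0.39882905713299394}
```

```bash
cat > t.py <<'E'
from rig import monitor
import numpy as np
s=monitor.sense();x=s['ee_rot'];print('yaw',round(float(np.degrees(2*np.arctan2(x[2],x[1]))),2),'Tz',s['wrist_torque'].round(3),'tau6',s['tau'][5].round(3),'F',s['force'].round(1),'g',round(s['grip_width'],3),'t',s['time_s'])
E
python3 t.py; python3 -m pendant '[[[1,0,0,0,-2],[1,0,0,0,-4]]]'>/dev/null; python3 t.py;  python3 -m pendant '[[[1,0,0,0,-2],[1,0,0,0,-4]]]'>/dev/null; python3 t.py; python3 -m pendant '[[[1,0,0,0,0],[1,0,0,0,0]]]'>/dev/null; python3 t.py
```

```text
yaw 44.95 Tz [ 0.723 -0.223  0.097] tau6 0.077 F [1.4 3.8 5.1] g 0.399 t 14.25
yaw 40.92 Tz [ 0.7   -0.175  0.452] tau6 -0.029 F [0.6 3.3 7.1] g 0.4 t 14.45
yaw 36.92 Tz [ 0.696 -0.19   0.441] tau6 -0.007 F [0.7 3.8 6. ] g 0.399 t 14.65
yaw 36.96 Tz [ 0.652 -0.164  0.046] tau6 0.108 F [1.3 4.6 5.5] g 0.4 t 14.85
```

```bash
python3 -m pendant '[[[1,0,0,0,-2],[1,0,0,0,-4]]]'>/dev/null; python3 t.py;  python3 -m pendant '[[[1,0,0,0,-2],[1,0,0,0,-4]]]'>/dev/null; python3 t.py; python3 -m pendant '[[[1,0,0,0,-2],[1,0,0,0,-4]]]'>/dev/null; python3 t.py
```

```text
yaw 32.92 Tz [ 0.653 -0.209  0.44 ] tau6 -0.028 F [1.  3.8 6.1] g 0.398 t 15.05
yaw 28.92 Tz [ 0.648 -0.193  0.493] tau6 -0.006 F [0.6 3.7 5.8] g 0.397 t 15.25
yaw 24.92 Tz [ 0.625 -0.166  0.496] tau6 -0.007 F [-0.1  4.2  4.8] g 0.4 t 15.45
```

```bash
python3 -m pendant '[[[1,0,0,0,-2]]]'>/dev/null; python3 t.py;  python3 -m pendant '[[[1,0,0,0,-2]]]'>/dev/null; python3 t.py; python3 -m pendant '[[[1,0,0,0,-2]]]'>/dev/null; python3 t.py
```

```text
yaw 22.93 Tz [ 0.608 -0.162  0.433] tau6 -0.006 F [-0.5  2.9  5.3] g 0.399 t 15.55
yaw 20.93 Tz [ 0.6   -0.155  0.484] tau6 -0.006 F [-0.3  3.7  6. ] g 0.393 t 15.65
yaw 18.92 Tz [ 0.611 -0.13   0.472] tau6 -0.006 F [0.1 3.2 5.8] g 0.398 t 15.75
```

Free-running level is 0.43–0.50 N m so far. I continue.

```bash
python3 -m pendant '[[[1,0,0,0,-2],[1,0,0,0,-4]]]'>/dev/null; python3 t.py;  python3 -m pendant '[[[1,0,0,0,-2],[1,0,0,0,-4]]]'>/dev/null; python3 t.py; python3 -m pendant '[[[1,0,0,0,-2]]]'>/dev/null; python3 t.py
```

```text
yaw 14.93 Tz [ 0.552 -0.088  0.475] tau6 -0.006 F [-0.5  2.8  5.5] g 0.4 t 15.95
yaw 10.93 Tz [ 0.61  -0.127  0.516] tau6 0.005 F [-0.1  2.8  6.9] g 0.4 t 16.15
yaw 8.93 Tz [ 0.534 -0.09   0.508] tau6 0.026 F [0.2 3.6 6.3] g 0.399 t 16.25
```

```bash
python3 -m pendant '[[[1,0,0,0,-2]]]'>/dev/null; python3 t.py;  python3 -m pendant '[[[1,0,0,0,-2]]]'>/dev/null; python3 t.py; python3 -m pendant '[[[1,0,0,0,-2]]]'>/dev/null; python3 t.py
```

```text
yaw 6.93 Tz [ 0.583 -0.073  0.541] tau6 0.053 F [-1.6  3.6  6. ] g 0.397 t 16.35
yaw 4.94 Tz [ 0.538 -0.045  0.541] tau6 0.085 F [-1.1  3.7  6.2] g 0.397 t 16.45
yaw 2.94 Tz [ 0.515 -0.03   0.566] tau6 0.119 F [-0.5  4.4  6.5] g 0.399 t 16.55
```

Joint 6 torque is a cleaner signal: flat at -0.006, now climbing to +0.119, with Tz agreeing. The aim is about +0.29.

```bash
python3 -m pendant '[[[1,0,0,0,-2]]]'>/dev/null; python3 t.py;  python3 -m pendant '[[[1,0,0,0,-2]]]'>/dev/null; python3 t.py; python3 -m pendant '[[[1,0,0,0,-2]]]'>/dev/null; python3 t.py
```

```text
yaw 0.95 Tz [ 0.552 -0.019  0.615] tau6 0.156 F [0.3 2.6 6.2] g 0.396 t 16.65
yaw -1.05 Tz [ 0.534 -0.057  0.631] tau6 0.193 F [-0.6  4.1  5.2] g 0.394 t 16.75
yaw -3.04 Tz [ 0.556 -0.033  0.705] tau6 0.231 F [-0.3  3.3  6.6] g 0.397 t 16.85
```

```bash
python3 -m pendant '[[[1,0,0,0,-2]]]'>/dev/null; python3 t.py;  python3 -m pendant '[[[1,0,0,0,-1.5]]]'>/dev/null; python3 t.py; python3 -m pendant '[[[1,0,0,0,0],[1,0,0,0,0],[1,0,0,0,0]]]'; python3 t.py
```

```text
yaw -5.04 Tz [ 0.507 -0.008  0.705] tau6 0.27 F [-0.5  3.6  6.5] g 0.397 t 16.95
yaw -6.53 Tz [ 0.481 -0.035  0.774] tau6 0.492 F [-0.6  3.5  6.4] g 0.395 t 17.05
time_s: 17.35
eef_pos: [552.8, -176.6, 65.2]
ee_rot: [0.0, 0.998, -0.057, 0.001]
force: [-0.8, 3.9, 6.9]
grip_width: 0.398
yaw -6.49 Tz [0.501 0.036 0.407] tau6 0.483 F [-0.8  3.9  6.9] g 0.398 t 17.35
```

The climb is about 0.306 N m (Tz 0.774 against a 0.468 baseline). Stop there, release, back off and check.

```bash
python3 -m pendant '[[[-1,0,0,0,0],[-1,0,0,0,0],[-1,0,0,0,0],[-1,0,0,0,0],[-1,0,0,0,0],[-1,0,0,0,0],[-1,0,0,0,0],[-1,0,0,0,0]]]'; python3 -m pendant '[[[-1,0,0,0.03,0],[-1,0,0,0.07,0],[-1,0,0,0.12,0],[-1,0,0,0.14,0],[-1,0,0,0.14,0],[-1,0,0,0.14,0],[-1,0,0,0.14,0],[-1,0,0,0.14,0]]]'
python3 - <<'E'
from h import *
p,d,s=wcap('w9');print(s['force'],s['eef_pos'],s['grip_width'])
q,_=vision.capture('side');t,_=vision.capture('top')
b=cv2.resize(q[140:215,290:345,::-1],None,fx=5,fy=5,interpolation=cv2.INTER_CUBIC)
o=np.zeros((400,800,3),np.uint8);o[:300,:400]=p[60:360,80:480,::-1];o[:375,405:680]=b
cv2.imwrite('pics/w9z.png',o); cv2.imwrite('pics/top9.png',t[:,:,::-1])
k=cv2.cvtColor(p,cv2.COLOR_RGB2HSV)
c=vision.camera_info('side');f=210/np.tan(np.radians(c['fov_y']/2))
b,_=blobs(q,(0,120,60),(6,255,255),(295,130,340,190),4);print(b)
for X in ((552.3,-177.1,111),(552.3,-177.1,123),(552.3,-177.1,99)):
    Y=np.array(c['R'])@np.array(X)+c['t']; print(X,(Y[:2]/Y[2]*f+[c['cx'],c['cy']]).round(2))
E
```

```text
time_s: 18.15
eef_pos: [552.3, -177.0, 64.3]
ee_rot: [-0.0, 0.998, -0.057, 0.0]
force: [0.5, 0.6, 0.3]
grip_width: 0.997
time_s: 18.95
eef_pos: [551.9, -176.8, 202.9]
ee_rot: [-0.001, 0.998, -0.057, -0.001]
force: [0.5, -0.1, -0.3]
grip_width: 0.999
[ 0.4587468  -0.13779246 -0.28542165] [ 551.94366462 -176.76696971  202.89960946] 0.998757566639282
[(array([316.65, 165.24]), array([316, 161,   3,   9,  17], dtype=int32)), (array([320.57, 163.86]), array([320, 162,   2,   5,   7], dtype=int32))]
(552.3, -177.1, 111) [318.97 165.33]
(552.3, -177.1, 123) [319.22 161.69]
(552.3, -177.1, 99) [318.72 168.92]
```

View pics/w9z.png

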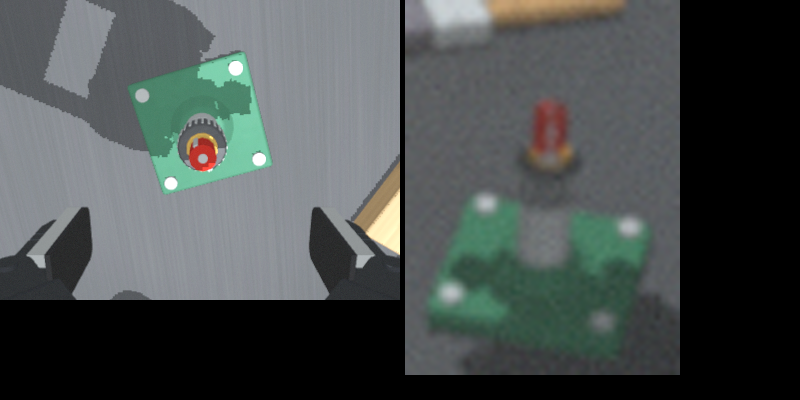

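View pics/top9.png

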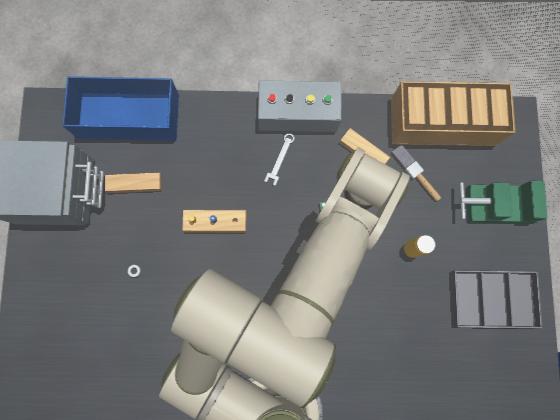

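The red head spans rows 161–169 in the side view, where a fully home bit should appear (161.7–168.9). It is upright, and the blue and yellow bits and the other objects are unmoved in the top view. I hand the job in.

```bash
python3 -c "
from rig import order
print(order.finish_job())"
```

```text
the job is handed in; nothing more can be done
None
```

The red bit is seated in the collet, the nut is tightened, and the job is handed in at about 19 s of robot time.

- **Seating:** I took the bit from the rack and lowered it into the collet with no side force. It met the stop at the predicted height, TCP 98 mm, with 7 N measured. I pressed a further 0.5 mm, and the force at that depth was not read before I released the bit.
- **Tightening:** I turned the nut clockwise about 51° in one grasp. The wrist torque ran free at about 0.47 N m and rose to 0.77 N m, a climb of about 0.3 N m, which is roughly 75 N of grip. I stopped there, released and backed off.
- **Last checks:** The bit stands upright, and its head is at the fully-home height in the side view. The gripper is open, clear and reading no force. In the top view the blue and yellow bits and the other loose objects are where they were.
- **Disagreements:** The joint 6 torque followed the same climb but jumped from 0.27 to 0.49 on the final, slower step. I put that down to the speed change and relied on the wrist torque. The early side-view estimate of the stand was about 10 mm off in y, so I used the top and wrist views instead.

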